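# Call up the small culture on the microbe viewer

## Robot

A 7-joint arm with a two-finger parallel gripper is mounted at the origin on the work surface. World frame = base frame: x ahead of the robot, y to its left, z up, the work surface at z = 0. Lengths are in mm, angles in rad, forces in N, time in s.
With the tool pointing down it reaches from about 425 to 925 mm from the base axis. Payload 6.8 kg.
Tool frame: the origin (TCP) lies midway between the tips of the shut fingers; the grasp point (between the pads) lies 19 mm behind it; z points along the fingers, y is the line along which they close (so a half turn about z gives the same grasp; the last joint's range is limited). The gripper opens to 85 mm and grips with 20 to 120 N. Pads are 22 mm wide; open, the fingers measure 114 mm over their backs; the gripper's body (76 mm by 85 mm) begins 54 mm behind the grasp point. The pads swing forward as they close: fully open they stand 13 mm farther back than shut.
Start: joints at [1.103, 0.477, 0.022, 1.555, -0.011, 1.109, -0.083], TCP at [237.669, -631.792, 198.208] pointing down, gripper open.
Joint ranges: [-2.96, 2.96], [-0.34, 2.1], [-1.41, 1.46], [0.24, 2.44], [-1.37, 4.51], [0.17, 1.92], [-2.96, 2.96]. Speed limits (rad/s): [2.39, 2.39, 3.14, 3.14, 3.14, 3.14, 3.14].

## Interface

Orientations are given as a rotation vector (axis times angle).
In Python, from plant import manip gives the robot as it stands. The module is installed in compiled form; this text tells all that it offers.
- The arm moves only by the tool drive_tool, never from a script. Its argument "moves" is a list of rows, each an object of numbers: "dx", "dy", "dz": the shift along the tool's x, y, z in mm; "rx", "ry", "rz": the turn, a rotation vector about the tool's x, y, z in rad. A call has 1 to 20 rows; each row is the pose to reach, as a shift and turn from the pose commanded when the call began, along the tool's axes at that moment; what a row does not reach only later rows make up. A row lasts 1/12 s, in which the tool goes at most 41.7 mm and 7.16 degrees, less where a joint would pass 70% of its speed; a pose out of reach is approached as far as the arm can. A call with a gripper value outside its range is refused whole. "jaw" is the opening, from -1 (shut) to 1 (fully open), set as the call begins (left out, the last holds). The fingers move at their own pace and stop on an object; "grip_force" is the grip in N (left out, the last holds). Time passes only in rows, so rows that repeat a pose let the fingers close. It gives the time, the measured TCP pose, the force, the opening and the grip force at its end, in the units of the state.
- manip.get_state(): the state, without advancing time (a new reading comes with each control period).
- manip.read_camera(name): name is "side" or "top" or "wrist"; returns the picture (420x560x3 uint8, red, green, blue); there is no depth.
- manip.camera_params(name): a dict with "K" (3x3 intrinsics, pixels), "view" (4x4, takes a point from world to camera coordinates). Camera axes: x right, y down, z forward; pixel columns grow to the right and rows downward; lengths in mm; the calibration is good to about 2 mm. A picture is of the moment at which its call begins: read the wrist's pose just before it. camera_params takes no time and is no camera call; for the wrist camera it gives the pose at the moment of the call.
- manip.job_done(): hands the job in; it is judged then, once.
The state is a dict: "t": time; "joints": joint angles; "dq": joint speeds; "joint_torque": joint torques, N m; "ee_pos": TCP position; "tcp_rot": TCP orientation; "force": force on the tool from outside, world axes, zero at the start; "wrist_torque": the same for the moment, N m; "finger_gap": opening from 0.0 (shut) to 1.0 (fully open); "grasp_force": force on a finger pad.
Only numpy, scipy, OpenCV 4.12 (cv2) and the standard library are available. Lean on these libraries where they do the work, as an engineer would, in place of code of your own. Each camera call takes 0.05 s, during which the arm holds its last target. There are 200 camera calls.

## Task

Call up the small culture dish on the exhibit's viewer: with your fingertips press the selector button directly in front of the smallest dish right down for a moment and let it come back up, then in the same way press the large button on the separate box to start the display, and move clear. Press gently, leave the other three selector buttons alone, and do not pick up, push or shift any of the dishes or other things standing about.

Things in the scene. Friction and masses are not known exactly. Their poses are not given: they have to be found in the camera images.
- console: Fixed bone-white console, 230 (x) x 430 mm (y), front (-x) towards the robot; origin: centre of underside. Front deck 40 mm high with a row of four identical steel buttons; raised step behind, 56 mm high, with four bays 105 mm apart (2 mm dividers), one specimen in each, straight behind its button (centre 112 to 128 mm behind). Buttons are told apart only by the specimen behind them.
- dish_small: The small round covered culture dish, loose: diameter 52 mm, 16 mm high, clear plastic with dark red jelly and a few cream specks; origin at the centre of its underside, z up. It may stand in any of the four bays. The other dishes are 84 mm across.
- dish_dotted: Bystander: large covered culture dish, loose, diameter 84 mm, 18 mm high, with cream specks; origin at the centre of its underside. In another bay.
- dish_striped: Bystander: large covered culture dish, loose, diameter 84 mm, 18 mm high, with three cream stripes; origin at the centre of its underside. In another bay.
- flask: Bystander: small closed conical glass flask, loose, 42 mm across the foot, 68 mm high; origin at the centre of its underside. In another bay.
- start_box: Fixed bone-white box, 100 x 100 x 45 mm, to the right (-y) of the console, carrying the single large start button at its centre; origin at the centre of its underside on the counter.
- start_top (a point): Centre of the top face of the large round steel start button, diameter 52 mm, 69 mm above the counter when up; it stands 12 mm proud of a grey collar 68 mm across and goes down 8 mm.
- start (a joint): Travel of the start button in m: 0 up, 0.008 fully down. Sprung: starts to move at about 1.8 N, fully down at about 6 N, comes back up when let go.
- dropper: Bystander: loose dropper bottle, diameter 36 mm, 75 mm high, left of the console; origin under its centre.
- slide_box: Bystander: loose grey slide box 85 x 60 x 32 mm, left of the console; origin under its centre.
- loupe: Bystander: loose black loupe, diameter 40 mm, 34 mm high, beyond the start box; origin under its centre.
- sel0_top (a point): Centre of the top face of the leftmost (+y side) selector button on the console: steel, round, diameter 30 mm, its top 62 mm above the counter when up, 10 mm proud of a grey collar 46 mm across; goes down 6 mm. Neighbours are 105 mm apart. Axes as the console's.
- sel0 (a joint): Travel of the leftmost (+y side) selector button in m: 0 up, 0.006 fully down. Sprung: starts to move at about 1.5 N, fully down at about 5 N, comes back up when let go.
- sel1_top (a point): Centre of the top face of the second from the left selector button on the console: steel, round, diameter 30 mm, its top 62 mm above the counter when up, 10 mm proud of a grey collar 46 mm across; goes down 6 mm. Neighbours are 105 mm apart. Axes as the console's.
- sel1 (a joint): Travel of the second from the left selector button in m: 0 up, 0.006 fully down. Sprung: starts to move at about 1.5 N, fully down at about 5 N, comes back up when let go.
- sel2_top (a point): Centre of the top face of the third from the left selector button on the console: steel, round, diameter 30 mm, its top 62 mm above the counter when up, 10 mm proud of a grey collar 46 mm across; goes down 6 mm. Neighbours are 105 mm apart. Axes as the console's.
- sel2 (a joint): Travel of the third from the left selector button in m: 0 up, 0.006 fully down. Sprung: starts to move at about 1.5 N, fully down at about 5 N, comes back up when let go.
- sel3_top (a point): Centre of the top face of the rightmost (-y side) selector button on the console: steel, round, diameter 30 mm, its top 62 mm above the counter when up, 10 mm proud of a grey collar 46 mm across; goes down 6 mm. Neighbours are 105 mm apart. Axes as the console's.
- sel3 (a joint): Travel of the rightmost (-y side) selector button in m: 0 up, 0.006 fully down. Sprung: starts to move at about 1.5 N, fully down at about 5 N, comes back up when let go.
Things that resemble listed ones, but are neither listed nor needed, are in the scene too. What is shaped like the start_box but brown or orange is not meant.

How it is judged:
By the outcome, as a careful person would: the job done as asked, in the order asked, and still so for the second after the job is handed in, with the robot touching nothing.
It also fails if it takes over 48 s, if anything falls off the work surface, if the arm or the gripper's body presses on something with over 40 N, if the wrist force passes 120 N, or if a joint passes its speed limit or range.

## Working session

There is one attempt and no reset: what is moved stays moved. The work goes in short steps, Python scripts to look and compute and a tool call to move; the robot and the scene stay as the last step left them, time stands still between calls to the robot, and variables do not carry over. Pictures are saved under pics/ and viewed, at most 10 in all, crops included, and the job is handed in when it is done.

Besides the shell and the picture viewer there is one more tool, called after "Emit:" in YAML: its name, and indented under it one key for each argument. drive_tool: Moves the arm, as the interface text tells. Its arguments: {"type":"object","properties":{"moves":{"type":"array","items":{"type":"object","properties":{"dx":{"type":"number"},"dy":{"type":"number"},"dz":{"type":"number"},"rx":{"type":"number"},"ry":{"type":"number"},"rz":{"type":"number"}}}},"jaw":{"type":"number"},"grip_force":{"type":"number"}},"required":["moves"]}

```bash
mkdir -p pics
cat > h.py <<'E'
import numpy as np,cv2
from plant import manip
def snap(n,f):
    P=manip.camera_params(n); im=manip.read_camera(n); cv2.imwrite(f'pics/{f}.png',im[:,:,::-1]); np.savez(f'pics/{f}.npz',K=P['K'],view=P['view'],im=im); return im
def ray(f,u,v,z):
    d=np.load(f'pics/{f}.npz'); V=d['view'];R=V[:3,:3];c=-R.T@V[:3,3]
    r=R.T@np.linalg.inv(d['K'])@[u,v,1]; return c+r*(z-c[2])/r[2]
E
python3 - <<'E'
from h import *
a=snap('top','top0');b=snap('side','side0')
s=manip.get_state();print(s['t'],s['ee_pos'],s['tcp_rot'],s['force'])
E
```

```text
0.1 [ 237.45161018 -631.23681306  197.32528269] [-3.08930265e+00 -5.61946530e-01  6.76963026e-04] [0.83258404 0.21947609 0.15422542]
```

View pics/top0.png

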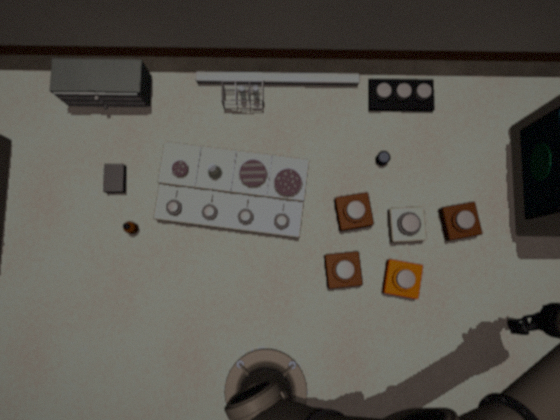

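View pics/side0.png

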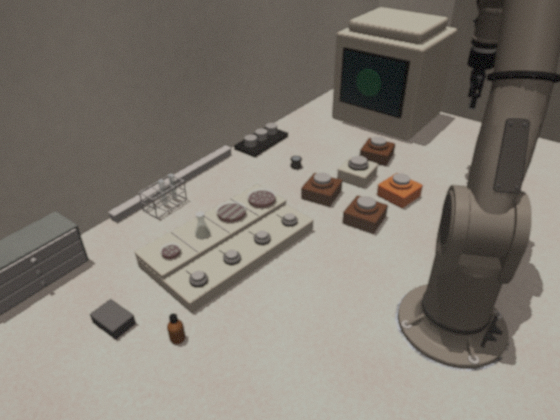

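The smallest dish, at top-view (180,169), is in the leftmost bay, so its button is sel0 at about (174,207). The white start box is at (408,224), with brown and orange decoys around it. The side view agrees: small dish (171,252), sel0 (198,277), start button (358,161).

Run:
```python
from h import *
from scipy.spatial.transform import Rotation as Ro
for n,u,v,z in [('top0',174,206,62),('top0',282,221,62),('top0',410,223,69),('side0',198,275,62),('side0',358,160,69),('side0',289,217,62),('top0',383,158,34)]:
    print(n,u,v,ray(n,u,v,z).round(1))
s=manip.get_state();R=Ro.from_rotvec(s['tcp_rot']).as_matrix();print(R.round(3))
t=np.load('pics/top0.npz')['im'];s_=np.load('pics/side0.npz')['im']
c=lambda im,x,y,k:cv2.resize(im[y-25:y+25,x-32:x+32],None,fx=k,fy=k,interpolation=cv2.INTER_CUBIC)
o=np.vstack([np.hstack([c(t,174,206,6),c(t,410,223,6)]),np.hstack([c(s_,198,275,6),c(s_,358,160,6)])])
cv2.imwrite('pics/crop.png',np.clip(o[:,:,::-1]*1.5,0,255).astype(np.uint8))
```

```text
top0 174 206 [516.7 269.7  62. ]
top0 282 221 [477.8 -40.8  62. ]
top0 410 223 [ 476.4 -404.4   69. ]
side0 198 275 [510.7 278.7  62. ]
side0 358 160 [ 473.4 -394.4   69. ]
side0 289 217 [474.8 -29.3  62. ]
top0 383 158 [ 673.5 -338.6   34. ]
[[ 0.936  0.352 -0.001]
 [ 0.352 -0.936  0.001]
 [-0.    -0.002 -1.   ]]
```

View pics/crop.png

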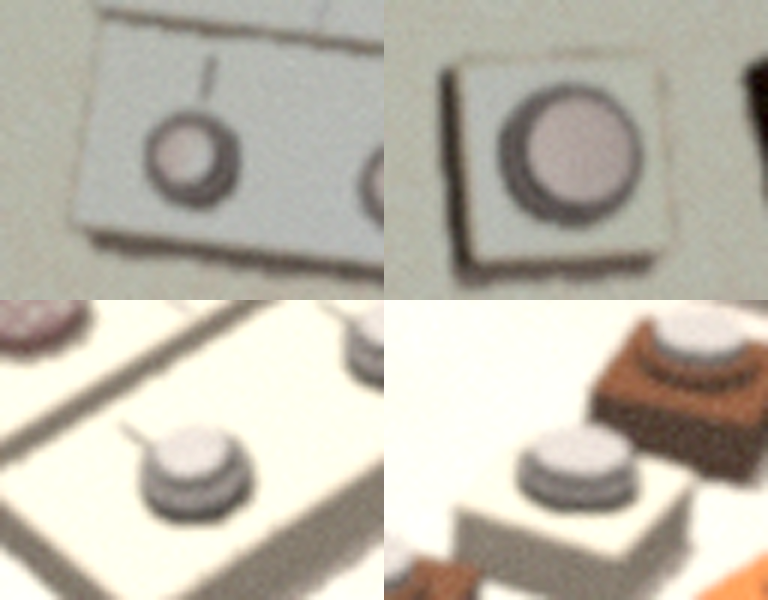

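sel0 top is at about (514,273) and the start button at about (475,-399). I'm shutting the jaw and moving over the free area towards sel0.

Emit:
drive_tool:
  moves:
    - {"dx":309,"dy":-131,"dz":0}
    - {"dx":309,"dy":-131,"dz":0}
    - {"dx":309,"dy":-131,"dz":0}
    - {"dx":309,"dy":-131,"dz":0}
    - {"dx":309,"dy":-131,"dz":0}
    - {"dx":309,"dy":-131,"dz":0}
    - {"dx":309,"dy":-131,"dz":0}
    - {"dx":309,"dy":-131,"dz":0}
    - {"dx":309,"dy":-131,"dz":0}
    - {"dx":309,"dy":-131,"dz":0}
    - {"dx":309,"dy":-131,"dz":0}
    - {"dx":309,"dy":-131,"dz":0}
  jaw: -1

```text
validation failed for argument at $.mo...
```

Emit:
drive_tool:
  moves:
    - {"dx":309.0,"dy":-131.0,"dz":0.0,"rx":0.0,"ry":0.0,"rz":0.0}
    - {"dx":309.0,"dy":-131.0,"dz":0.0,"rx":0.0,"ry":0.0,"rz":0.0}
  jaw: -1

```text
t: 0.27
ee_pos: [295.4, -575.4, 197.5]
tcp_rot: [-3.093, -0.552, 0.003]
force: [1.5, -0.1, -0.3]
finger_gap: 0.748
grasp_force: 0.0
```

Emit:
drive_tool:
  moves:
    - {"dx":232,"dy":-99,"dz":0,"rx":0,"ry":0,"rz":0}
    - {"dx":232,"dy":-99,"dz":0,"rx":0,"ry":0,"rz":0}
    - {"dx":232,"dy":-99,"dz":0,"rx":0,"ry":0,"rz":0}
    - {"dx":232,"dy":-99,"dz":0,"rx":0,"ry":0,"rz":0}
    - {"dx":232,"dy":-99,"dz":0,"rx":0,"ry":0,"rz":0}
    - {"dx":232,"dy":-99,"dz":0,"rx":0,"ry":0,"rz":0}
    - {"dx":232,"dy":-99,"dz":0,"rx":0,"ry":0,"rz":0}
    - {"dx":232,"dy":-99,"dz":0,"rx":0,"ry":0,"rz":0}

```text
t: 0.93
ee_pos: [483.1, -396.3, 197.8]
tcp_rot: [-3.087, -0.573, -0.001]
force: [-0.9, -1.1, -0.3]
finger_gap: -0.002
grasp_force: 0.0
```

Run:
```python
from h import *
snap('wrist','w_start'); s=manip.get_state(); print(s['ee_pos'],s['tcp_rot'])
```

```text
[ 480.82693894 -398.88042966  197.71312435] [-3.08947754e+00 -5.66191540e-01  1.09970671e-03]
```

View pics/w_start.png

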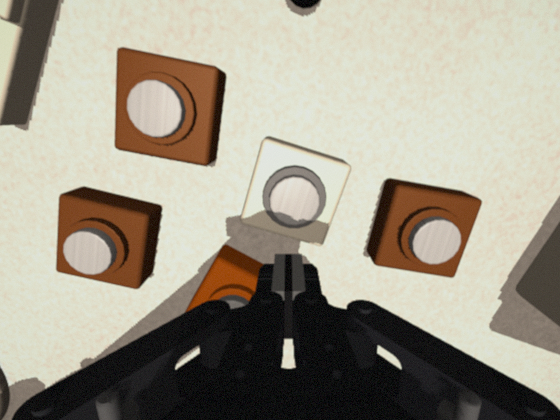

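Emit:
drive_tool:
  moves:
    - {"dx":267,"dy":-618,"dz":0,"rx":0,"ry":0,"rz":0}
    - {"dx":267,"dy":-618,"dz":0,"rx":0,"ry":0,"rz":0}
    - {"dx":267,"dy":-618,"dz":0,"rx":0,"ry":0,"rz":0}
    - {"dx":267,"dy":-618,"dz":0,"rx":0,"ry":0,"rz":0}
    - {"dx":267,"dy":-618,"dz":0,"rx":0,"ry":0,"rz":0}
    - {"dx":267,"dy":-618,"dz":0,"rx":0,"ry":0,"rz":0}
    - {"dx":267,"dy":-618,"dz":0,"rx":0,"ry":0,"rz":0}
    - {"dx":267,"dy":-618,"dz":0,"rx":0,"ry":0,"rz":0}
    - {"dx":267,"dy":-618,"dz":0,"rx":0,"ry":0,"rz":0}
    - {"dx":267,"dy":-618,"dz":0,"rx":0,"ry":0,"rz":0}
    - {"dx":267,"dy":-618,"dz":0,"rx":0,"ry":0,"rz":0}
    - {"dx":267,"dy":-618,"dz":0,"rx":0,"ry":0,"rz":0}
    - {"dx":267,"dy":-618,"dz":0,"rx":0,"ry":0,"rz":0}
    - {"dx":267,"dy":-618,"dz":0,"rx":0,"ry":0,"rz":0}
    - {"dx":267,"dy":-618,"dz":0,"rx":0,"ry":0,"rz":0}
    - {"dx":267,"dy":-618,"dz":0,"rx":0,"ry":0,"rz":0}
    - {"dx":267,"dy":-618,"dz":0,"rx":0,"ry":0,"rz":0}
    - {"dx":267,"dy":-618,"dz":0,"rx":0,"ry":0,"rz":0}
    - {"dx":267,"dy":-618,"dz":0,"rx":0,"ry":0,"rz":0}

```text
t: 2.57
ee_pos: [513.3, 270.4, 197.6]
tcp_rot: [3.09, 0.559, -0.001]
force: [-0.1, -1.8, -1.2]
finger_gap: -0.001
grasp_force: 0.0
```

The wrist picture shows the white start box at (296,192), with its button top at about (296,200) and the shut fingertips at (289,258). Next is sel0 from the wrist camera.

Run:
```python
from h import *
print('start',ray('w_start',296,201,69).round(1))
snap('wrist','w_sel'); s=manip.get_state(); print(s['ee_pos'],s['tcp_rot'])
d=np.load('pics/w_sel.npz');V=d['view']
p=d['K']@(V[:3,:3]@[514,273,62]+V[:3,3]);print(p[:2]/p[2])
```

```text
start [ 477.7 -406.    69. ]
[513.48267565 269.43243664 197.68902448] [ 3.08998792e+00  5.56519143e-01 -1.17617121e-03]
[286.3994516 189.3833511]
```

View pics/w_sel.png

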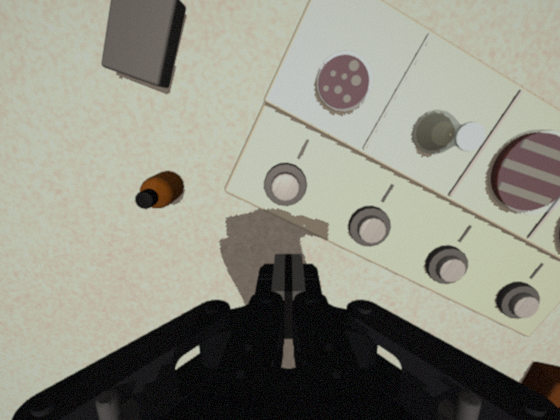

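Button sel0 is at (285,186), within 4 mm of the prediction, and the small dish (343,82) is straight behind it. I'm correcting and descending.

Emit:
drive_tool:
  moves:
    - {"dx":4,"dy":-3,"dz":40,"rx":0,"ry":0,"rz":0}
    - {"dx":4,"dy":-3,"dz":75,"rx":0,"ry":0,"rz":0}
    - {"dx":4,"dy":-3,"dz":105,"rx":0,"ry":0,"rz":0}
    - {"dx":4,"dy":-3,"dz":120,"rx":0,"ry":0,"rz":0}
    - {"dx":4,"dy":-3,"dz":127,"rx":0,"ry":0,"rz":0}
    - {"dx":4,"dy":-3,"dz":127,"rx":0,"ry":0,"rz":0}
    - {"dx":4,"dy":-3,"dz":127,"rx":0,"ry":0,"rz":0}
    - {"dx":4,"dy":-3,"dz":127,"rx":0,"ry":0,"rz":0}

```text
t: 3.28
ee_pos: [516.7, 276.5, 72.8]
tcp_rot: [-3.091, -0.56, -0.004]
force: [-0.7, 0.9, -0.5]
finger_gap: 0.0
grasp_force: 0.0
```

Run:
```python
from h import *
snap('wrist','w_sel2'); s=manip.get_state(); print(s['ee_pos'],s['force'])
print(ray('w_sel',285,186,62))
```

```text
[516.66510072 276.77688409  72.90731219] [-0.63256089 -0.98082634 -0.83792385]
[516.82407417 275.58143938  62.        ]
```

View pics/w_sel2.png

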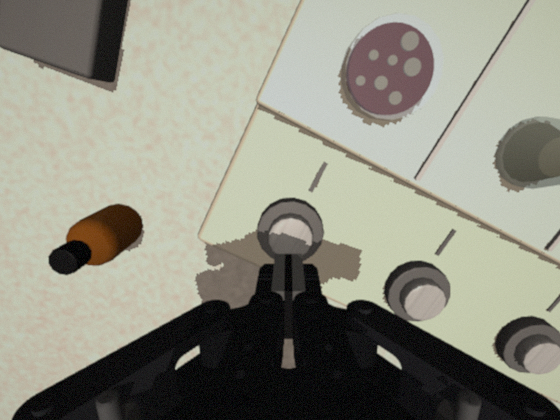

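The tip (289,256) is over sel0, whose top's far edge is at about y=216, giving a centre near (291,238).

Run:
```python
from h import *
print(ray('w_sel2',291,238,62))
```

```text
[516.29062461 275.11280009  62.        ]
```

Emit:
drive_tool:
  moves:
    - {"dx":0,"dy":0,"dz":4,"rx":0,"ry":0,"rz":0}
    - {"dx":0,"dy":0,"dz":8,"rx":0,"ry":0,"rz":0}
    - {"dx":0,"dy":0,"dz":10,"rx":0,"ry":0,"rz":0}
    - {"dx":0,"dy":0,"dz":12,"rx":0,"ry":0,"rz":0}
    - {"dx":0,"dy":0,"dz":14,"rx":0,"ry":0,"rz":0}
    - {"dx":0,"dy":0,"dz":14,"rx":0,"ry":0,"rz":0}
    - {"dx":0,"dy":0,"dz":14,"rx":0,"ry":0,"rz":0}

```text
t: 3.92
ee_pos: [515.2, 276.6, 57.0]
tcp_rot: [3.091, 0.562, -0.001]
force: [0.7, 0.6, -0.2]
finger_gap: 0.0
grasp_force: 0.0
```

Emit:
drive_tool:
  moves:
    - {"dx":0,"dy":0,"dz":1,"rx":0,"ry":0,"rz":0}
    - {"dx":0,"dy":0,"dz":2,"rx":0,"ry":0,"rz":0}
    - {"dx":0,"dy":0,"dz":2,"rx":0,"ry":0,"rz":0}

```text
t: 4.17
ee_pos: [515.3, 276.6, 55.1]
tcp_rot: [3.091, 0.562, -0.0]
force: [0.2, 0.4, -0.0]
finger_gap: 0.002
grasp_force: 0.0
```

Run:
```python
from h import *
snap('wrist','w_sel3'); s=manip.get_state(); print(s['ee_pos'],s['force'])
cv2.imwrite('pics/c3.png',cv2.resize(np.load('pics/w_sel3.npz')['im'][180:300,210:370,::-1],None,fx=4,fy=4))
```

```text
[515.30728475 276.63747586  55.12812547] [-0.15446049  0.44770317  0.05383402]
```

View pics/c3.png

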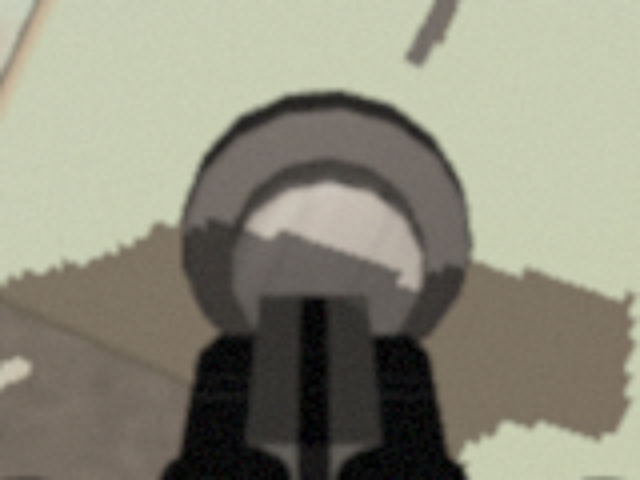

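The crop shows the button still proud, with the tip's front edge near the button's centre, and no force. I'll compare with where the TCP should project.

Run:
```python
from h import *
from scipy.spatial.transform import Rotation as Ro
d=np.load('pics/w_sel3.npz');V=d['view'];s=manip.get_state();R=Ro.from_rotvec(s['tcp_rot']).as_matrix()
print('cam in tool',R.T@(-V[:3,:3].T@V[:3,3]-s['ee_pos']), R.T@V[:3,:3].T[:,2])
def pr(p):
    q=d['K']@(V[:3,:3]@p+V[:3,3]);q=q[:2]/q[2];return q.round(1),((q-[210,180])*4).round()
for t in [(0,0,0),(11,0,0),(11,9,0),(11,-9,0),(11,0,-10),(-11,0,0)]: print(t,*pr(s['ee_pos']+R@np.array(t,float)))
for z in (62,56,52): print(z,*pr(np.array([516.5,275.3,z])))
# button top centre/rad from crop at heights
for z in (62,56): 
    a=ray('w_sel3',210+232/4,180+275/4,z);b=ray('w_sel3',210+424/4,180+275/4,z);print(z,np.linalg.norm(a-b),ray('w_sel3',210+328/4,180+182/4,z))
for z in (52,):
    a=ray('w_sel3',210+183/4,180+240/4,z);b=ray('w_sel3',210+471/4,180+240/4,z);print(z,np.linalg.norm(a-b),(a+b)/2,ray('w_sel3',210+328/4,180+95/4,z))
print(s['force'],s['wrist_torque'])
```

```text
cam in tool [  75.43996277   -0.92987101 -175.78304763] [-2.97161796e-01  5.72557117e-04  9.54826968e-01]
(0, 0, 0) [289.3 243.3] [317. 253.]
(11, 0, 0) [289.3 226.4] [317. 186.]
(11, 9, 0) [304.3 226.4] [377. 186.]
(11, -9, 0) [274.4 226.4] [257. 186.]
(11, 0, -10) [289.4 232.5] [318. 210.]
(-11, 0, 0) [289.3 259.7] [317. 319.]
62 [292.2 246.9] [329. 268.]
56 [292.1 242.9] [328. 252.]
52 [292.  240.4] [328. 241.]
62 28.371253457166226 [529.02351547 280.19002805  62.        ]
56 29.379085368373 [527.01363289 279.34156667  56.        ]
52 44.66985917938021 [516.68557661 275.51443574  52.        ] [538.59186546 283.70017416  52.        ]
[-0.15446049  0.44770317  0.05383402] [ 0.04817019 -0.01613956 -0.0286568 ]
```

Run:
```python
from h import *
a=snap('side','s4');b=snap('top','t4')
k=lambda im,x,y:cv2.resize(im[y-50:y+50,x-33:x+33],None,fx=6,fy=6,interpolation=cv2.INTER_CUBIC)
cv2.imwrite('pics/c4.png',np.hstack([k(a,198,265),k(b,174,206)])[:,:,::-1])
s=manip.get_state();print(s['ee_pos'])
for n in('s4','t4'):
    d=np.load(f'pics/{n}.npz');V=d['view'];q=d['K']@(V[:3,:3]@s['ee_pos']+V[:3,3]);print(q[:2]/q[2])
```

```text
[515.35330648 276.70478886  55.24456819]
[197.54733214 275.74800209]
[172.06378825 206.77857846]
```

View pics/c4.png

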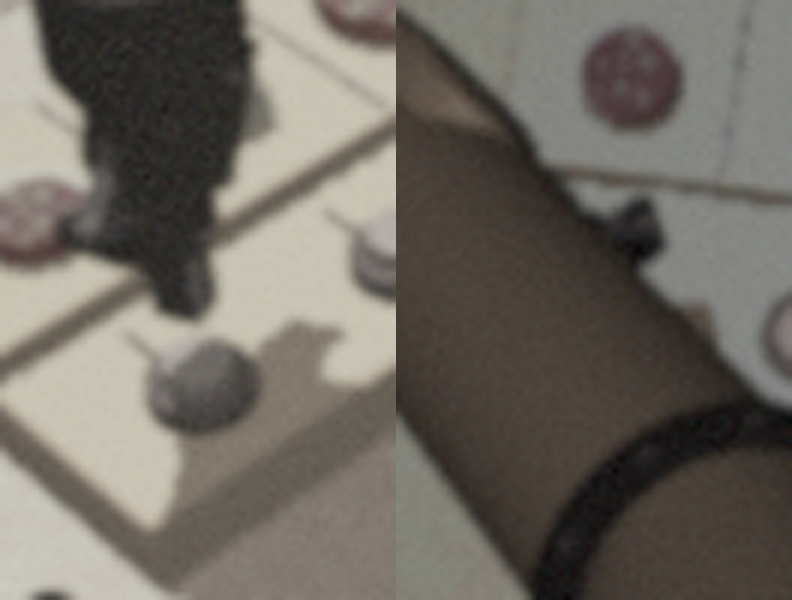

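The side view shows the tips at (196,267), clearly above the button (199,276). The real tips therefore sit higher than the reported TCP, so I'll triangulate them.

Run:
```python
from h import *
from scipy.spatial.transform import Rotation as Ro
P=[]
for n in('w_sel3','s4'):
    d=np.load(f'pics/{n}.npz');P.append(d['K']@d['view'][:3])
s=manip.get_state();R=Ro.from_rotvec(s['tcp_rot']).as_matrix()
for w,sd in [((289,254),(195.8,266.5)),((289,254),(196.5,267)),((289,254),(195,266))]:
    X=cv2.triangulatePoints(P[0],P[1],np.array(w,float),np.array(sd,float));X=(X[:3]/X[3]).ravel()
    print(X.round(1),(R.T@(X-s['ee_pos'])).round(1),[(lambda q:(q[:2]/q[2]).round(1))(p@np.r_[X,1]) for p in P])
```

```text
[518.9 276.2  81.7] [  3.1   1.8 -26.5] [array([292.8, 257.7]), array([195.4, 266.8])]
[517.9 275.4  80. ] [  1.9   2.1 -24.7] [array([293.4, 258.3]), array([196. , 267.3])]
[520.  277.1  83.6] [  4.5   1.3 -28.3] [array([292. , 256.9]), array([194.7, 266.2])]
```

Tips are about 20-25 mm behind the reported TCP, at real z of about 80. I'll shift 4 mm forward and descend in small steps, watching the force.

Emit:
drive_tool:
  moves:
    - {"dx":4,"dy":0,"dz":3,"rx":0,"ry":0,"rz":0}
    - {"dx":4,"dy":0,"dz":6,"rx":0,"ry":0,"rz":0}
    - {"dx":4,"dy":0,"dz":9,"rx":0,"ry":0,"rz":0}
    - {"dx":4,"dy":0,"dz":12,"rx":0,"ry":0,"rz":0}
    - {"dx":4,"dy":0,"dz":12,"rx":0,"ry":0,"rz":0}
    - {"dx":4,"dy":0,"dz":12,"rx":0,"ry":0,"rz":0}

```text
t: 4.82
ee_pos: [518.8, 277.9, 42.8]
tcp_rot: [3.091, 0.562, -0.001]
force: [-0.5, 0.1, 0.1]
finger_gap: 0.001
grasp_force: 0.0
```

Emit:
drive_tool:
  moves:
    - {"dx":0,"dy":0,"dz":2,"rx":0,"ry":0,"rz":0}
    - {"dx":0,"dy":0,"dz":4,"rx":0,"ry":0,"rz":0}
    - {"dx":0,"dy":0,"dz":4,"rx":0,"ry":0,"rz":0}
    - {"dx":0,"dy":0,"dz":4,"rx":0,"ry":0,"rz":0}

```text
t: 5.15
ee_pos: [519.0, 278.0, 39.1]
tcp_rot: [3.091, 0.562, -0.0]
force: [0.1, 0.0, 0.6]
finger_gap: -0.001
grasp_force: 0.0
```

Emit:
drive_tool:
  moves:
    - {"dx":0,"dy":0,"dz":1.5,"rx":0,"ry":0,"rz":0}
    - {"dx":0,"dy":0,"dz":3,"rx":0,"ry":0,"rz":0}
    - {"dx":0,"dy":0,"dz":3,"rx":0,"ry":0,"rz":0}
    - {"dx":0,"dy":0,"dz":3,"rx":0,"ry":0,"rz":0}

```text
t: 5.48
ee_pos: [519.0, 278.0, 36.1]
tcp_rot: [3.091, 0.562, -0.0]
force: [-0.4, -0.1, 0.3]
finger_gap: 0.001
grasp_force: 0.0
```

Emit:
drive_tool:
  moves:
    - {"dx":0,"dy":0,"dz":1.5,"rx":0,"ry":0,"rz":0}
    - {"dx":0,"dy":0,"dz":3,"rx":0,"ry":0,"rz":0}
    - {"dx":0,"dy":0,"dz":3,"rx":0,"ry":0,"rz":0}
    - {"dx":0,"dy":0,"dz":3,"rx":0,"ry":0,"rz":0}

```text
t: 5.82
ee_pos: [519.0, 278.0, 33.1]
tcp_rot: [3.091, 0.562, -0.0]
force: [-0.1, -0.3, 0.4]
finger_gap: 0.0
grasp_force: 0.0
```

Run:
```python
from h import *
a=snap('side','s5');b=snap('wrist','w5')
s=manip.get_state();print(s['ee_pos'],s['force'],s['joint_torque'],s['joints'])
k=lambda im,x,y:cv2.resize(im[y-50:y+50,x-33:x+33],None,fx=6,fy=6,interpolation=cv2.INTER_CUBIC)
cv2.imwrite('pics/c5.png',np.hstack([k(a,198,265),k(b,290,240)])[:,:,::-1])
```

```text
[519.08476768 278.06195977  33.17214394] [ 0.98037266  0.44043441 -0.93530325] [-6.13275424e-04 -5.62407446e+01 -4.35199499e+00 -2.05857325e+01
  9.74799885e-03  3.07103088e-03 -4.07897896e-04] [-0.31897728  0.5664248  -0.36594426  1.87373379  0.28481999  0.75250149
 -2.05328181]
```

View pics/c5.png

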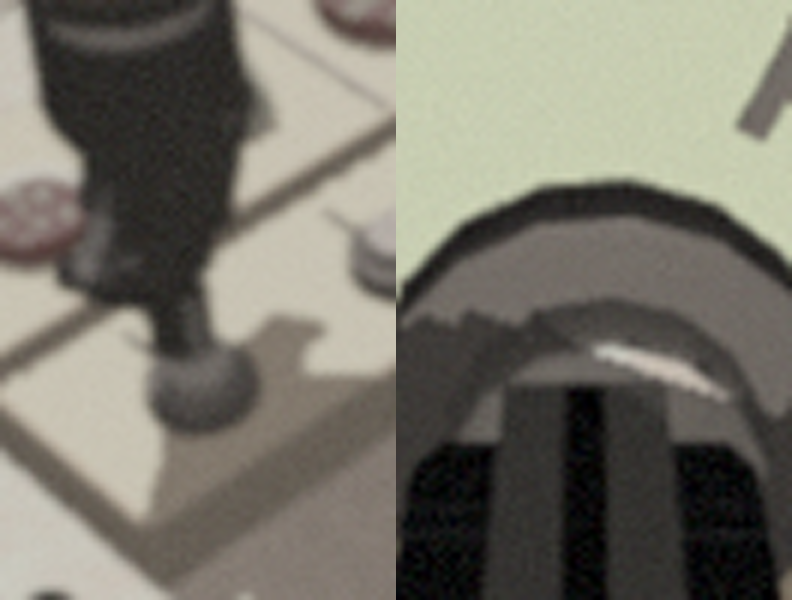

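The tips are now nearly on the button and well centred: their front edge is about 4 mm inside its far rim. I'm continuing gently.

Emit:
drive_tool:
  moves:
    - {"dx":0,"dy":0,"dz":1,"rx":0,"ry":0,"rz":0}
    - {"dx":0,"dy":0,"dz":2,"rx":0,"ry":0,"rz":0}
    - {"dx":0,"dy":0,"dz":3,"rx":0,"ry":0,"rz":0}
    - {"dx":0,"dy":0,"dz":3,"rx":0,"ry":0,"rz":0}
    - {"dx":0,"dy":0,"dz":3,"rx":0,"ry":0,"rz":0}

```text
t: 6.33
ee_pos: [519.0, 278.0, 30.1]
tcp_rot: [3.091, 0.562, -0.0]
force: [0.3, 0.0, 0.5]
finger_gap: 0.001
grasp_force: 0.0
```

Emit:
drive_tool:
  moves:
    - {"dx":0,"dy":0,"dz":1,"rx":0,"ry":0,"rz":0}
    - {"dx":0,"dy":0,"dz":2,"rx":0,"ry":0,"rz":0}
    - {"dx":0,"dy":0,"dz":3,"rx":0,"ry":0,"rz":0}
    - {"dx":0,"dy":0,"dz":3,"rx":0,"ry":0,"rz":0}
    - {"dx":0,"dy":0,"dz":3,"rx":0,"ry":0,"rz":0}

```text
t: 6.75
ee_pos: [519.2, 278.2, 27.3]
tcp_rot: [-3.091, -0.562, -0.0]
force: [-0.6, -0.0, 2.7]
finger_gap: 0.001
grasp_force: 1.1
```

Contact. Pressing on by 4 mm.

Emit:
drive_tool:
  moves:
    - {"dx":0,"dy":0,"dz":1,"rx":0,"ry":0,"rz":0}
    - {"dx":0,"dy":0,"dz":2,"rx":0,"ry":0,"rz":0}
    - {"dx":0,"dy":0,"dz":3,"rx":0,"ry":0,"rz":0}
    - {"dx":0,"dy":0,"dz":4,"rx":0,"ry":0,"rz":0}
    - {"dx":0,"dy":0,"dz":4,"rx":0,"ry":0,"rz":0}
    - {"dx":0,"dy":0,"dz":4,"rx":0,"ry":0,"rz":0}

```text
t: 7.25
ee_pos: [519.2, 278.1, 23.3]
tcp_rot: [-3.091, -0.562, -0.0]
force: [-1.4, -1.3, 3.9]
finger_gap: 0.003
grasp_force: 2.3
```

Emit:
drive_tool:
  moves:
    - {"dx":0,"dy":0,"dz":0.5,"rx":0,"ry":0,"rz":0}
    - {"dx":0,"dy":0,"dz":1,"rx":0,"ry":0,"rz":0}
    - {"dx":0,"dy":0,"dz":1.5,"rx":0,"ry":0,"rz":0}
    - {"dx":0,"dy":0,"dz":1.5,"rx":0,"ry":0,"rz":0}
    - {"dx":0,"dy":0,"dz":1.5,"rx":0,"ry":0,"rz":0}

```text
t: 7.67
ee_pos: [519.3, 278.2, 22.9]
tcp_rot: [3.091, 0.562, 0.001]
force: [-2.9, -1.9, 14.0]
finger_gap: -0.0
grasp_force: 7.0
```

14 N with motion stopped: the button is on its stop (tips about 33 mm behind the reported TCP). I'll lift off and go to the start button.

Emit:
drive_tool:
  moves:
    - {"dx":0,"dy":0,"dz":-4,"rx":0,"ry":0,"rz":0}
    - {"dx":0,"dy":0,"dz":-12,"rx":0,"ry":0,"rz":0}
    - {"dx":0,"dy":0,"dz":-40,"rx":0,"ry":0,"rz":0}
    - {"dx":0,"dy":0,"dz":-80,"rx":0,"ry":0,"rz":0}
    - {"dx":0,"dy":0,"dz":-120,"rx":0,"ry":0,"rz":0}
    - {"dx":0,"dy":0,"dz":-150,"rx":0,"ry":0,"rz":0}
    - {"dx":0,"dy":0,"dz":-150,"rx":0,"ry":0,"rz":0}

```text
t: 8.25
ee_pos: [522.2, 280.5, 178.6]
tcp_rot: [-3.087, -0.561, -0.016]
force: [1.2, 0.6, -0.2]
finger_gap: -0.003
grasp_force: 0.0
```

Emit:
drive_tool:
  moves:
    - {"dx":-277,"dy":625,"dz":0,"rx":0,"ry":0,"rz":0}
    - {"dx":-277,"dy":625,"dz":0,"rx":0,"ry":0,"rz":0}
    - {"dx":-277,"dy":625,"dz":0,"rx":0,"ry":0,"rz":0}
    - {"dx":-277,"dy":625,"dz":0,"rx":0,"ry":0,"rz":0}
    - {"dx":-277,"dy":625,"dz":0,"rx":0,"ry":0,"rz":0}
    - {"dx":-277,"dy":625,"dz":0,"rx":0,"ry":0,"rz":0}
    - {"dx":-277,"dy":625,"dz":0,"rx":0,"ry":0,"rz":0}
    - {"dx":-277,"dy":625,"dz":0,"rx":0,"ry":0,"rz":0}
    - {"dx":-277,"dy":625,"dz":0,"rx":0,"ry":0,"rz":0}
    - {"dx":-277,"dy":625,"dz":0,"rx":0,"ry":0,"rz":0}
    - {"dx":-277,"dy":625,"dz":0,"rx":0,"ry":0,"rz":0}
    - {"dx":-277,"dy":625,"dz":0,"rx":0,"ry":0,"rz":0}
    - {"dx":-277,"dy":625,"dz":0,"rx":0,"ry":0,"rz":0}
    - {"dx":-277,"dy":625,"dz":0,"rx":0,"ry":0,"rz":0}
    - {"dx":-277,"dy":625,"dz":0,"rx":0,"ry":0,"rz":0}
    - {"dx":-277,"dy":625,"dz":0,"rx":0,"ry":0,"rz":0}
    - {"dx":-277,"dy":625,"dz":0,"rx":0,"ry":0,"rz":0}
    - {"dx":-277,"dy":625,"dz":0,"rx":0,"ry":0,"rz":0}
    - {"dx":-277,"dy":625,"dz":0,"rx":0,"ry":0,"rz":0}
    - {"dx":-277,"dy":625,"dz":0,"rx":0,"ry":0,"rz":0}

```text
t: 9.92
ee_pos: [480.0, -402.8, 171.1]
tcp_rot: [-3.089, -0.564, 0.0]
force: [0.1, -0.5, 0.8]
finger_gap: -0.003
grasp_force: 0.0
```

Emit:
drive_tool:
  moves:
    - {"dx":0,"dy":1,"dz":40,"rx":0,"ry":0,"rz":0}
    - {"dx":0,"dy":1,"dz":75,"rx":0,"ry":0,"rz":0}
    - {"dx":0,"dy":1,"dz":100,"rx":0,"ry":0,"rz":0}
    - {"dx":0,"dy":1,"dz":115,"rx":0,"ry":0,"rz":0}
    - {"dx":0,"dy":1,"dz":123,"rx":0,"ry":0,"rz":0}
    - {"dx":0,"dy":1,"dz":127,"rx":0,"ry":0,"rz":0}
    - {"dx":0,"dy":1,"dz":127,"rx":0,"ry":0,"rz":0}

```text
t: 10.5
ee_pos: [480.7, -404.2, 44.6]
tcp_rot: [-3.09, -0.564, -0.0]
force: [-0.1, 0.0, 1.3]
finger_gap: 0.001
grasp_force: 0.0
```

Run:
```python
from h import *
b=snap('wrist','w6');a=snap('side','s6')
s=manip.get_state();print(s['ee_pos'],s['force'])
cv2.imwrite('pics/c6.png',np.hstack([cv2.resize(a[110:210,325:391],None,fx=6,fy=6),cv2.resize(b[140:340,220:352],None,fx=3,fy=3)])[:,:,::-1])
# sel0 up? compare side view with start
d=np.load('pics/side0.npz')['im'].astype(int);print('sel0 diff',abs(d-a)[262:292,182:214].mean(),'ref',abs(d-a)[300:330,20:52].mean())
```

```text
[ 481.22373801 -405.4166055    45.96698567] [-0.12083818 -1.38110097  0.13595712]
sel0 diff 4.740277777777778 ref 4.816319444444445
```

View pics/c6.png

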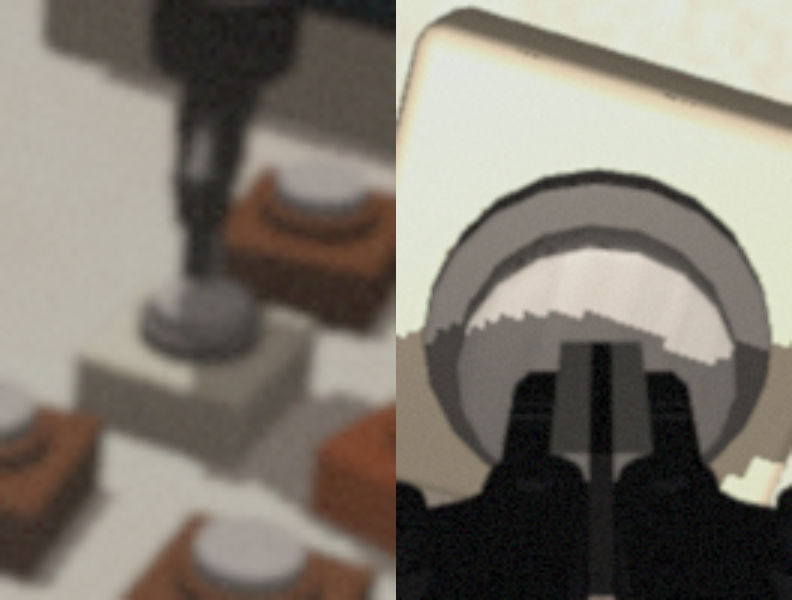

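The tips are above the middle of the white box's start button, and sel0 is back up (image difference at noise level). Pressing down gradually.

Emit:
drive_tool:
  moves:
    - {"dx":0,"dy":0,"dz":2,"rx":0,"ry":0,"rz":0}
    - {"dx":0,"dy":0,"dz":4,"rx":0,"ry":0,"rz":0}
    - {"dx":0,"dy":0,"dz":6,"rx":0,"ry":0,"rz":0}
    - {"dx":0,"dy":0,"dz":8,"rx":0,"ry":0,"rz":0}
    - {"dx":0,"dy":0,"dz":9,"rx":0,"ry":0,"rz":0}
    - {"dx":0,"dy":0,"dz":10,"rx":0,"ry":0,"rz":0}
    - {"dx":0,"dy":0,"dz":10,"rx":0,"ry":0,"rz":0}
    - {"dx":0,"dy":0,"dz":10,"rx":0,"ry":0,"rz":0}

```text
t: 11.27
ee_pos: [480.2, -405.4, 34.8]
tcp_rot: [3.091, 0.562, -0.0]
force: [-1.3, 0.5, 2.3]
finger_gap: -0.003
grasp_force: 1.1
```

Contact. Six more millimetres, then small steps.

Emit:
drive_tool:
  moves:
    - {"dx":0,"dy":0,"dz":1,"rx":0,"ry":0,"rz":0}
    - {"dx":0,"dy":0,"dz":2,"rx":0,"ry":0,"rz":0}
    - {"dx":0,"dy":0,"dz":3,"rx":0,"ry":0,"rz":0}
    - {"dx":0,"dy":0,"dz":4,"rx":0,"ry":0,"rz":0}
    - {"dx":0,"dy":0,"dz":5,"rx":0,"ry":0,"rz":0}
    - {"dx":0,"dy":0,"dz":6,"rx":0,"ry":0,"rz":0}
    - {"dx":0,"dy":0,"dz":6,"rx":0,"ry":0,"rz":0}
    - {"dx":0,"dy":0,"dz":6,"rx":0,"ry":0,"rz":0}

```text
t: 11.93
ee_pos: [480.2, -405.5, 28.8]
tcp_rot: [3.091, 0.562, 0.0]
force: [-1.3, 0.2, 5.2]
finger_gap: -0.006
grasp_force: 2.7
```

Emit:
drive_tool:
  moves:
    - {"dx":0,"dy":0,"dz":0.5,"rx":0,"ry":0,"rz":0}
    - {"dx":0,"dy":0,"dz":1,"rx":0,"ry":0,"rz":0}
    - {"dx":0,"dy":0,"dz":1,"rx":0,"ry":0,"rz":0}
    - {"dx":0,"dy":0,"dz":1,"rx":0,"ry":0,"rz":0}

```text
t: 12.27
ee_pos: [480.2, -405.5, 28.0]
tcp_rot: [3.091, 0.562, 0.0]
force: [-2.0, 1.9, 6.7]
finger_gap: -0.001
grasp_force: 3.4
```

Emit:
drive_tool:
  moves:
    - {"dx":0,"dy":0,"dz":0.5,"rx":0,"ry":0,"rz":0}
    - {"dx":0,"dy":0,"dz":1,"rx":0,"ry":0,"rz":0}
    - {"dx":0,"dy":0,"dz":1,"rx":0,"ry":0,"rz":0}
    - {"dx":0,"dy":0,"dz":1,"rx":0,"ry":0,"rz":0}

```text
t: 12.6
ee_pos: [480.3, -405.5, 27.9]
tcp_rot: [3.091, 0.562, 0.0]
force: [-4.1, 3.4, 12.7]
finger_gap: 0.002
grasp_force: 6.8
```

Bottomed (12.7 N, no further travel). Lifting clear.

Emit:
drive_tool:
  moves:
    - {"dx":0,"dy":0,"dz":-4,"rx":0,"ry":0,"rz":0}
    - {"dx":0,"dy":0,"dz":-12,"rx":0,"ry":0,"rz":0}
    - {"dx":0,"dy":0,"dz":-40,"rx":0,"ry":0,"rz":0}
    - {"dx":0,"dy":0,"dz":-80,"rx":0,"ry":0,"rz":0}
    - {"dx":0,"dy":0,"dz":-120,"rx":0,"ry":0,"rz":0}
    - {"dx":0,"dy":0,"dz":-160,"rx":0,"ry":0,"rz":0}
    - {"dx":0,"dy":0,"dz":-160,"rx":0,"ry":0,"rz":0}
    - {"dx":0,"dy":0,"dz":-160,"rx":0,"ry":0,"rz":0}
    - {"dx":0,"dy":0,"dz":-160,"rx":0,"ry":0,"rz":0}
    - {"dx":0,"dy":0,"dz":-160,"rx":0,"ry":0,"rz":0}

```text
t: 13.43
ee_pos: [479.2, -404.6, 184.9]
tcp_rot: [-3.089, -0.562, 0.003]
force: [-0.7, 0.3, -0.2]
finger_gap: -0.002
grasp_force: 0.0
```

Run:
```python
from h import *
a=snap('side','s7').astype(int);d=np.load('pics/side0.npz')['im'].astype(int);e=abs(d-a)
print('console+things',e[185:345,90:310].mean(),'max blur',cv2.blur(e[185:345,90:310].mean(2).astype(np.float32),(5,5)).max(),'start',e[165:185,340:378].mean())
s=manip.get_state();print(s['t'],s['ee_pos'],s['force']);print(manip.job_done())
```

```text
console+things 3.3529829545454546 max blur 5.9333334 start 10.881140350877192
13.4833 [ 479.16038297 -404.5843687   184.67292061] [-1.04347018 -0.52031459 -0.63661269]
the job is handed in; nothing more can be done
None
```

I pressed the selector in front of the small dish (leftmost, sel0) and then the start button, each down to its stop at 13–14 N. I lifted clear and handed the job in at 13.5 s; sel0 came back up and nothing on or beside the console moved, but I did not check separately that the start button came back up.

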